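# Check the preheater with the thermometer, then hold its shutter flap at the balance point

### The arm

A 6-joint arm with a two-finger parallel gripper is mounted at the origin on a cart in front of the work surface, level with it; the furniture and walls round the work are solid. World frame = base frame: x ahead of the robot, y to its left, z up, the work surface at z = 0. Lengths are in mm, angles in rad, forces in N, time in s.
With the tool pointing down it reaches from about 350 to 875 mm from the base axis. Payload 4.2 kg.
Tool frame: the origin (TCP) lies midway between the tips of the shut fingers; the grasp point (between the pads) lies 19 mm behind it (arm.tcp_to_grasp is the distance from the TCP to the grasp point, in mm); z points along the fingers, y is the line along which they close (so a half turn about z gives the same grasp; the last joint's range is limited). The gripper opens to 85 mm and grips with 20 to 120 N. Pads are 22 mm wide; open, the fingers measure 114 mm over their backs; the gripper's body (76 mm by 85 mm) begins 54 mm behind the grasp point. The pads swing forward as they close: fully open they stand 13 mm farther back than shut.
Start: joints at [1.496, 0.385, 0.008, 0, -1.194, -0.259], TCP at [204.74, 590.492, 231.312] pointing down, gripper open.
Joint ranges: [-3.14, 3.14], [-1.21, 2.06], [-1.07, 1.41], [-3.16, 2.05], [-2.99, -0.16], [-3.1, 3.1]. Speed limits (rad/s): [2.79, 2.79, 3.14, 3.14, 3.14, 3.14].

### API

Orientations are given as a unit quaternion [x, y, z, w].
In Python, from bench import arm gives the robot as it stands.
- The arm moves only by the tool arm_command, never from a script. Its argument "rows" is a list of rows, each a list of 2 entries, a list of its own where there are three numbers: the shift along the tool's x, y, z as a fraction of full scale, then the turn, a rotation vector about the tool's x, y, z as a fraction of full scale. In form: [[[x, y, z], [wx, wy, wz]], ...]. A call has 1 to 5 rows; each row is the pose to reach, as a shift and turn from the pose commanded when the call began, along the tool's axes at that moment, turning the shorter way round; what a row does not reach only later rows make up. Full scale, the value 1, is 0.25 m for a shift and 180 degrees for a turn. A row lasts 1/10 s, in which the tool goes at most 50 mm and 8.59 degrees, less where a joint would pass 70% of its speed; a pose out of reach is approached as far as the arm can. A call with a number of a shift or a turn outside -1 to 1 is refused whole. A call with a gripper value outside its range is refused whole. "grip" is the opening, from 0 (shut) to 1 (fully open), set as the call begins (left out, the last holds). The fingers move at their own pace and stop on an object; the grip force is fixed at half the most. Time passes only in rows, so rows that repeat a pose let the fingers close. It gives the time, the measured TCP pose, the force, the opening and the grip force at its end, in the units of the state.
- arm.read_state(): the state, without advancing time (a new reading comes with each control period).
- arm.get_image(name): name is "side" or "top" or "wrist"; returns (picture, depth): 384x512x3 uint8, blue, green, red; 384x512 float32, mm along the optical axis (not along the pixel's ray), 0 where there is no reading.
- arm.camera_info(name): a dict with "fx", "fy", "cx", "cy" (pixels), "k1" (the pictures are not rectified: a ray, as slopes to the right and down, at radius r is drawn at 1 + k1 r^2 times it, then the intrinsics apply), "extrinsics" (4x4, takes a point from camera to world coordinates). Camera axes: x right, y down, z forward; pixel columns grow to the right and rows downward; lengths in mm; the calibration is good to about 2 mm. A picture is of the moment at which its call begins: read the wrist's pose just before it. camera_info takes no time and is no camera call; for the wrist camera it gives the pose at the moment of the call.
- arm.job_done(): hands the job in; it is judged then, once.
Trained networks look in the newest picture that a camera, given by its name, has taken for a name from the list of things; names that differ only in an ending like _2 or _b are one class to them, and where a whole thing is asked for, a point or a joint stands for the part that bears it (a point fixed in the world has none). Each returns a list of dicts, best first, with "score" (0 to 1); they miss things now and then, are a little off and sometimes report something else, mostly with a low value. They report only what shows in the picture. A call takes as long as a camera call.
- arm.spot_in(camera, query): "position" ([column, row] in pixels, amid what is visible of it).
The state is a dict: "clock": time; "joints": joint angles; "joint_vel": joint speeds; "joint_efforts": joint torques, N m; "position": TCP position; "ee_rot": TCP orientation; "contact_force": force on the tool from outside, world axes, zero at the start; "wrist_torque": the same for the moment, N m; "gripper_width": finger opening in mm; "grasp_force": force on a finger pad.
Only numpy, scipy, OpenCV 4.12 (cv2) and the standard library are available. Lean on these libraries where they do the work, as an engineer would, in place of code of your own. Each camera call takes 0.05 s, during which the arm holds its last target. There are 200 camera calls.

### The job

Before anyone touches the preheater, pick up the yellow thermometer wand, point its nose squarely at the round black spot on the white housing from about 10 cm away, hold it steady on the spot for two seconds, and lay it back upright in the middle of its blue mat. Then take the red tab of the blue flap that leans towards you, swing the flap up to its balance point, where it stands straight up and would fall neither way (do not let it tip over backwards), and finish while still gripping the tab and holding the flap still there, so that the lid stay can be fitted. Leave the flap alone until the wand is back, and do not disturb the other things on the table.

Things in the scene. Friction and masses are not known exactly. Their poses are not given: they have to be found in the camera images.
- wand_center (a point): centre of the thermometer wand: yellow handle (110 long, 24 wide, 36 mm high) with a black nose, 150 mm long over all, about 120 g. It lies flat on the mat with its little green display up. The point is half-way along it and half-way up (18 mm over its underside). x points along the wand to the nose, z up. Grip it across its 24 mm width.
- wand_nose (a point): middle of the lens at the tip of the wand's nose, 75 mm ahead of wand_center along its x, on the same axis; the wand looks along this x axis.
- mat: flat blue service mat, fixed, 200 (x) x 100 (y) x 4 mm thick; the origin is the centre of its underside, on the table. The wand starts on it and belongs in its middle; it lies either to the left or to the right of the station.
- spot (a point): centre of the round black measuring spot, 40 mm across, 70 mm above the table on the front face of the white housing (75 mm wide, 120 mm high). It belongs to the fixed preheater station (base 120 x 210 x 12 mm); x points horizontally into the face (away from the robot), y to the left along the face, z up.
- flap_hinge (a point): middle of the flap's hinge axis, which is horizontal, along y of this point, 75 mm above the table. The flap stands on the station, to the right of the housing. x (level) points to the rear, away from the robot; the axes do not turn with the flap.
- flap: the blue flap, 104 mm wide, 6 mm thick, 104 mm from hinge to upper edge; origin on the hinge axis, z in the flap's plane away from the hinge, x across its thickness.
- flap_tab (a point): red grip tab on the free upper edge of the blue flap, 12 mm thick (x), 30 mm wide (y), 46 mm along the flap (z); the point is the tab's centre, 125 mm from the hinge axis, always in the flap's plane; the tab turns with the flap, z pointing away from the hinge. Nearly all of it (44 mm) stands clear above the flap's edge, so it can be gripped across its thickness or across its width.
- flap_angle (a joint): angle of the flap (rad): 0 = leaning 0.70 rad (40 degrees) from upright towards the robot on its front stop, where it starts; 0.70 = straight up, the balance point; 1.40 = fallen over on the rear stop. The hinge turns freely and the flap (about 0.36 kg) falls back to a stop when let go off balance; pulling it up takes less than 3 N at the tab.
- multimeter: yellow hand multimeter, 140 x 68 x 40 mm, loose, bystander; origin under its centre
- mouse: black computer mouse, 108 x 62 x 41 mm, loose, bystander; origin under its centre
- flux_bottle: small white bottle with red cap, 45 mm across, 83 mm high, loose, bystander; origin under its centre
- paste_jar: white jar with green lid, 58 mm across, 50 mm high, loose, bystander; origin under its centre
- solder_reel: reel of solder wire, 62 mm across, 45 mm high, loose, bystander; origin under its centre
- circuit_board: blue circuit board, 55 x 80 x 19 mm, loose, bystander; origin under its centre
- screwdriver: blue screwdriver lying near the front edge, 152 x 19 x 19 mm, loose, bystander; origin under its centre

How it is judged:
By the outcome, as a careful person would: the job done as asked, in the order asked, and still so for the second after the job is handed in, while the arm keeps its last pose, push and grip.
It also fails if it takes over 67 s, if anything falls off the work surface, if the arm or the gripper's body presses on something with over 40 N, if the wrist force passes 120 N, or if a joint passes its speed limit or range.

## Working session

There is one attempt and no reset: what is moved stays moved. The work goes in short steps, Python scripts to look and compute and a tool call to move; the robot and the scene stay as the last step left them, time stands still between calls to the robot, and variables do not carry over. Pictures are saved under pics/ and viewed, at most 10 in all, crops included, and the job is handed in when it is done.

Besides the shell and the picture viewer there is one more tool, called after "Request:" in YAML: its name, and indented under it one key for each argument. arm_command: Moves the arm, as the interface text tells. Shift numbers are shares of 0.25 m and turn numbers shares of 180 degrees, none past 1 either way. Its arguments: {"type":"object","properties":{"rows":{"type":"array","items":{"type":"array"}},"grip":{"type":"number"}},"required":["rows"]}

```bash
ls; mkdir -p pics; cat > h.py <<'E'
import numpy as np, cv2
from scipy.spatial.transform import Rotation as R
from bench import arm
np.set_printoptions(precision=2,suppress=True)
def world(cam,info,uv,d):
    n=((uv[0]-info['cx'])/info['fx'],(uv[1]-info['cy'])/info['fy']);s=1.0
    for _ in range(20):
        s=1+info['k1']*((n[0]/s)**2+(n[1]/s)**2)
    p=np.array([n[0]/s*d,n[1]/s*d,d,1]);return (np.array(info['extrinsics'])@p)[:3]
def cloud(info,depth):
    v,u=np.mgrid[0:depth.shape[0],0:depth.shape[1]]
    x=(u-info['cx'])/info['fx'];y=(v-info['cy'])/info['fy'];s=np.ones_like(x)
    for _ in range(20): s=1+info['k1']*((x/s)**2+(y/s)**2)
    P=np.stack([x/s*depth,y/s*depth,depth],-1);E=np.array(info['extrinsics'])
    return P@E[:3,:3].T+E[:3,3]
def move(pos,rot):
    s=arm.read_state();r0=R.from_quat(s['ee_rot'])
    d=r0.inv().apply(np.array(pos)-s['position'])/250
    w=(r0.inv()*rot).as_rotvec()/np.pi
    print('shift',np.round(d,4),'turn',np.round(w,4));return d,w
E
python3 - <<'E'
from h import *
for c in ('side','top'):
    im,d=arm.get_image(c);cv2.imwrite(f'pics/{c}0.png',im);np.savez(f'{c}0.npz',im=im,d=d)
    i=arm.camera_info(c);C=cloud(i,d)
    print(c,np.array(i['extrinsics'])[:3])
    for q in 'wand_center wand_nose mat spot flap_hinge flap flap_tab multimeter mouse flux_bottle paste_jar solder_reel circuit_board screwdriver'.split():
        for r in arm.spot_in(c,q)[:2]:
            u,v=np.round(r['position']).astype(int)
            print(q,round(r['score'],2),(u,v),C[v,u])
s=arm.read_state();print(s)
E
```

```text
pics
side [[ -0.98  -0.16   0.15 445.84]
 [ -0.22   0.65  -0.73 571.54]
 [  0.02  -0.74  -0.67 684.12]]
wand_center 0.83 (np.int64(314), np.int64(168)) [ 459.21 -268.09   33.7 ]
wand_center 0.44 (np.int64(198), np.int64(188)) [753.24 -93.87  44.  ]
wand_nose 0.86 (np.int64(320), np.int64(164)) [ 443.77 -285.9    38.01]
wand_nose 0.66 (np.int64(324), np.int64(220)) [411.28 -79.23  19.09]
mat 0.56 (np.int64(316), np.int64(181)) [ 447.48 -244.95    5.19]
flap_hinge 0.8 (np.int64(245), np.int64(195)) [603.08 -19.14 118.46]
flap 0.96 (np.int64(261), np.int64(158)) [ 597.18 -164.59  120.52]
flap_tab 0.79 (np.int64(264), np.int64(159)) [ 583.39 -135.14  141.34]
multimeter 0.68 (np.int64(295), np.int64(275)) [458.6  113.22  32.64]
mouse 0.7 (np.int64(168), np.int64(267)) [735.93 155.96  29.12]
flux_bottle 0.64 (np.int64(187), np.int64(204)) [751.23 -12.82  61.19]
flux_bottle 0.61 (np.int64(168), np.int64(266)) [736.85 153.64  29.45]
paste_jar 0.57 (np.int64(211), np.int64(173)) [ 742.1  -169.43   38.04]
solder_reel 0.71 (np.int64(200), np.int64(186)) [ 750.1  -101.38   45.38]
circuit_board 0
[... 1364 characters left out ...]
np.int64(131)) [ 748.21 -192.67   47.67]
solder_reel 0.73 (np.int64(266), np.int64(129)) [ 767.42 -105.84   15.44]
circuit_board 0.9 (np.int64(165), np.int64(179)) [632.18 171.75   7.51]
screwdriver 0.53 (np.int64(259), np.int64(259)) [411.71 -77.96  16.39]
{'clock': 1.5, 'joints': array([ 1.5 ,  0.38,  0.01, -0.  , -1.19, -0.26]), 'joint_vel': array([-0., -0., -0., -0.,  0.,  0.]), 'joint_efforts': array([  0.  , -39.21,  18.86,   4.19,  -0.  ,   0.  ]), 'position': array([204.72, 590.5 , 231.33]), 'ee_rot': array([ 0.99, -0.17, -0.  , -0.  ]), 'contact_force': array([-0.42, -0.4 , -0.27]), 'wrist_torque': array([-0.03,  0.05,  0.  ]), 'grasp_force': 0.0, 'gripper_width': 85.18901770923848}
```

```bash
python3 - <<'E'
import cv2,numpy as np
t=cv2.imread('pics/top0.png')[100:290,130:380];s=cv2.imread('pics/side0.png')[100:320,140:380]
cv2.imwrite('pics/t.png',cv2.resize(t,None,fx=3,fy=3,interpolation=cv2.INTER_CUBIC));cv2.imwrite('pics/s.png',cv2.resize(s,None,fx=2.7,fy=2.7,interpolation=cv2.INTER_CUBIC))
E
```

```text
(no output)
```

View pics/t.png

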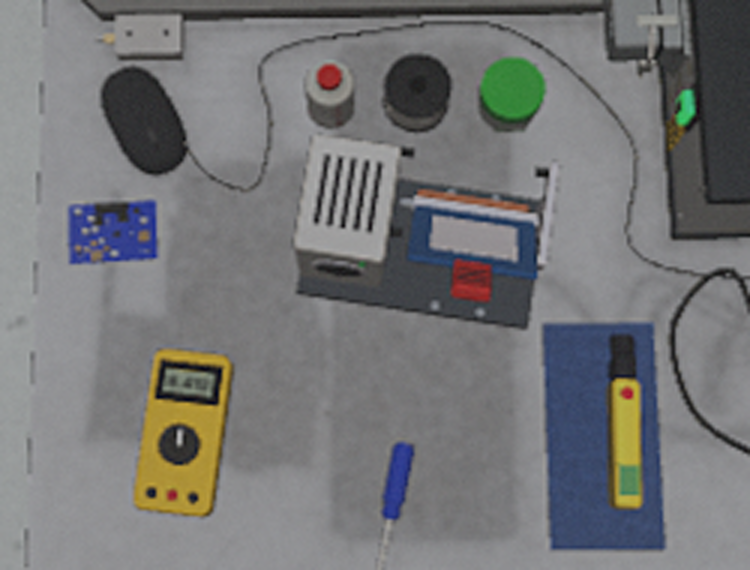

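View pics/s.png

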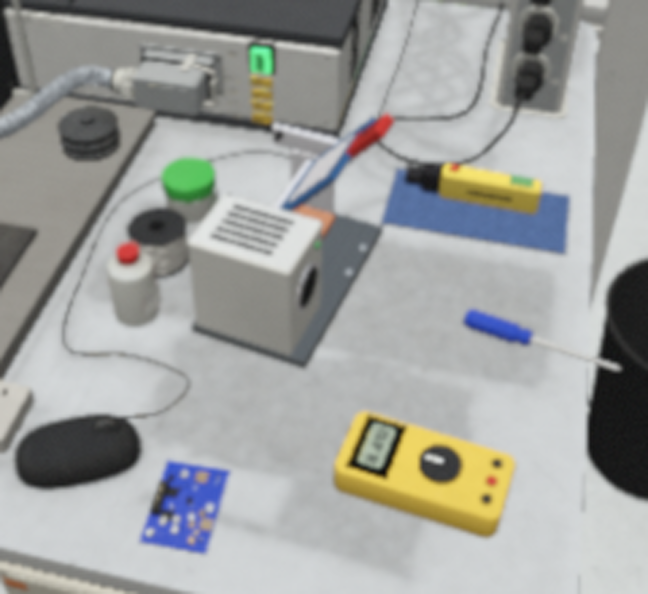

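The top view shows the mat on the right (crop 545–660, 325–548) with the wand on it, nose away from the robot and axis nearly along x. The station is yawed by about -8°. The housing is on its left, with the spot at crop (340, 268) in the top view and (309, 285) in the side view. The flap leans forward with the red tab at crop (472, 280). Next I measure these.

```bash
cat >> h.py <<'E'
def seg(im,C,lo,hi,box):
    hsv=cv2.cvtColor(im,cv2.COLOR_BGR2HSV);m=cv2.inRange(hsv,np.array(lo),np.array(hi))>0
    for k in range(3): m&=(C[...,k]>box[k][0])&(C[...,k]<box[k][1])
    return m
def rect(P):
    c,s,a=cv2.minAreaRect(P[:,:2].astype(np.float32));return np.array([*c,*s,a])
def report(im,d,i):
    C=cloud(i,d)
    B=[(330,600),(-400,-190),(-5,60)]
    for n,lo,hi,b in (('wandY',(20,100,80),(35,255,255),[(330,600),(-400,-190),(28,60)]),
      ('mat',(95,80,30),(125,255,255),[(330,600),(-400,-190),(-8,14)]),
      ('wandAll',(0,0,0),(180,255,255),[(330,600),(-400,-190),(28,60)]),
      ('tab',(0,120,80),(8,255,255),[(450,700),(-220,-60),(100,220)]),
      ('tabb',(172,120,80),(180,255,255),[(450,700),(-220,-60),(100,220)]),
      ('htop',(0,0,0),(180,255,255),[(500,750),(-110,40),(112,132)]),
      ('hfront',(0,0,60),(180,70,255),[(500,660),(-110,40),(25,108)]),
      ('spot',(0,0,0),(180,255,55),[(500,640),(-110,40),(40,100)]),
      ('base',(0,0,0),(180,255,110),[(500,750),(-240,40),(5,20)])):
        m=seg(im,C,lo,hi,b);P=C[m]
        if len(P)>8: print(n,len(P),'mean',P.mean(0),'rect',rect(P),'zmed',np.median(P[:,2]))
E
python3 - <<'E'
from h import *
for c in('top','side'):
    z=np.load(c+'0.npz');print(c);report(z['im'],z['d'],arm.camera_info(c))
i=arm.camera_info('wrist');s=arm.read_state()
T=np.eye(4);T[:3,:3]=R.from_quat(s['ee_rot']).as_matrix();T[:3,3]=s['position']
print(np.linalg.inv(T)@np.array(i['extrinsics']),i['fx'])
move([430,590-250,330],R.from_quat([1,0,0,0]))
E
```

```text
top
wandY 316 mean [ 440.06 -280.03   39.39] rect [ 437.55 -281.66   23.94  108.16   87.21] zmed 39.45775497391685
mat 2095 mean [ 443.29 -262.22    4.3 ] rect [ 469.26 -266.48  248.59  115.5     5.18] zmed 4.331090070278378
wandAll 567 mean [ 449.83 -288.25   38.48] rect [ 456.6  -333.48  129.2   148.09   88.68] zmed 38.9351524922065
tab 115 mean [ 549.32 -139.83  181.69] rect [ 551.59 -140.59   27.21   32.54   79.27] zmed 185.64514159532928
tabb 34 mean [ 555.21 -143.23  175.33] rect [ 552.6  -140.96   28.57   34.45   77.25] zmed 177.74910209692803
htop 1211 mean [633.82 -47.65 119.88] rect [633.44 -60.93 105.71 101.03  81.09] zmed 119.88892897993833
hfront 194 mean [596.53 -50.38  72.36] rect [606.85 -64.59  52.06 115.99  34.81] zmed 80.32388447111646
spot 33 mean [584.84 -38.92  67.57] rect [584.98 -38.52  33.72   2.41  77.98] zmed 67.25784432092064
base 1277 mean [ 601.82 -123.     11.71] rect [ 626.9  -100.8   282.32  242.29   88.08] zmed 11.785874898178918
side
wandY 235 mean [ 441.21 -273.33   36.44] rect [ 440.01 -278.36   25.49  109.21   87.14] zmed 37.625855917156514
mat 8
[... 362 characters left out ...]
77] rect [ 560.34 -136.29   24.31   17.15   77.55] zmed 167.3091950005255
htop 959 mean [634.22 -40.85 118.85] rect [633.24 -60.09 108.34  99.51  80.12] zmed 119.07206230307463
hfront 853 mean [615.78 -13.87  68.1 ] rect [612.22 -46.72 103.37  65.84  70.16] zmed 69.404659431695
spot 31 mean [585.55 -37.19  69.46] rect [585.54 -36.96  27.16   2.1   79.52] zmed 69.06004358422592
base 636 mean [ 585.4  -102.76   10.71] rect [ 647.78 -111.13  204.55  174.12   79.87] zmed 10.819703882691158
[[   0.     -0.95   -0.31   79.33]
 [   1.      0.     -0.      0.74]
 [   0.     -0.31    0.95 -142.8 ]
 [   0.      0.      0.      1.  ]] 315.0055760111167
shift [ 1.18  0.65 -0.39] turn [-0.    0.   -0.11]
```

Request:
arm_command:
  rows:
    - [[0.83,0.55,-0.2],[0,0,-0.11]]
    - [[0.83,0.55,-0.2],[0,0,-0.11]]
    - [[0.83,0.55,-0.2],[0,0,-0.11]]
    - [[0.83,0.55,-0.2],[0,0,-0.11]]
    - [[0.83,0.55,-0.2],[0,0,-0.11]]
  grip: 0.65

```text
clock: 2.0
position: [354.2, 394.0, 281.2]
ee_rot: [1.0, 0.006, 0.0, -0.0]
contact_force: [0.9, 0.9, -0.6]
gripper_width: 55.8
grasp_force: 0.0
```

Request:
arm_command:
  rows:
    - [[0.25,1,-0.1],[0,0,0]]
    - [[0.25,1,-0.1],[0,0,0]]
    - [[0.25,1,-0.1],[0,0,0]]
    - [[0.25,1,-0.1],[0,0,0]]
    - [[0.25,1,-0.1],[0,0,0]]

```text
clock: 2.5
position: [416.6, 153.0, 305.3]
ee_rot: [1.0, 0.006, 0.001, -0.0]
contact_force: [0.8, 0.1, 0.7]
gripper_width: 55.5
grasp_force: 0.0
```

Request:
arm_command:
  rows:
    - [[0.25,1,-0.1],[0,0,0]]
    - [[0.25,1,-0.1],[0,0,0]]
    - [[0.25,1,-0.1],[0,0,0]]
    - [[0.25,1,-0.1],[0,0,0]]
    - [[0.25,1,-0.1],[0,0,0]]

```text
clock: 3.0
position: [479.8, -87.8, 329.5]
ee_rot: [1.0, 0.006, 0.001, -0.0]
contact_force: [0.7, 0.5, 0.6]
gripper_width: 55.4
grasp_force: 0.0
```

Good vantage for the station; take a wrist picture, then move on.

```bash
python3 - <<'E'
from h import *
i=arm.camera_info('wrist');im,d=arm.get_image('wrist');cv2.imwrite('pics/w1.png',im);np.savez('w1.npz',im=im,d=d,E=i['extrinsics'])
report(im,d,i)
move([440,-279,200],R.from_quat([1,0,0,0]))
E
```

```text
wandY 1110 mean [ 444.6  -277.56   38.03] rect [ 437.76 -279.95   24.09  109.19   87.04] zmed 39.050777777628696
mat 5851 mean [ 456.42 -256.13    3.97] rect [ 447.59 -266.13   99.27  198.3    89.23] zmed 3.9649666321704444
wandAll 1968 mean [ 454.46 -288.07   37.73] rect [ 454.74 -335.16  132.61  148.81   87.04] zmed 38.80522681470646
tab 1131 mean [ 551.65 -138.4   179.36] rect [ 552.48 -139.12   28.97   34.84   80.43] zmed 181.75238892773888
tabb 80 mean [ 561.57 -141.17  168.19] rect [ 559.6  -141.87   31.96   22.02   79.72] zmed 168.71365616930566
htop 4858 mean [613.48 -46.33 120.32] rect [610.65 -55.02  60.93 109.22   1.62] zmed 120.31263894143206
hfront 552 mean [612.34 -70.56  77.57] rect [608.17 -64.99  51.61 115.05  39.28] zmed 80.09661163041551
base 2645 mean [598.64 -99.48  12.16] rect [ 618.81 -110.42  208.74  119.36   80.17] zmed 12.179160838123437
shift [-0.17  0.74  0.52] turn [ 0. -0.  0.]
```

View pics/w1.png

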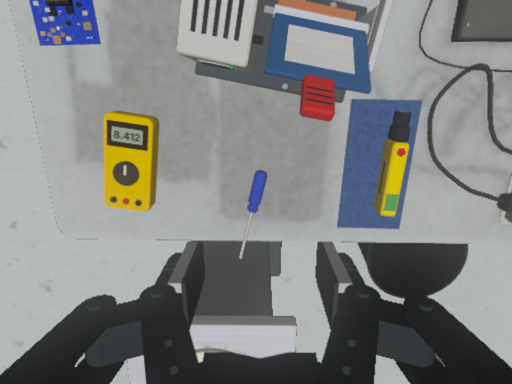

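The picture shows the wand at px (393, 165) on the mat (380, 165), and the red tab at (318, 98). The segmented wand and mat agree with this.

Request:
arm_command:
  rows:
    - [[-0.137,0.769,0.6],[0,0,0.02]]
    - [[-0.137,0.769,0.6],[0,0,0.02]]
    - [[-0.137,0.769,0.6],[0,0,0.02]]
    - [[-0.137,0.769,0.6],[0,0,0.02]]
    - [[-0.137,0.769,0.6],[0,0,0.02]]

```text
clock: 3.55
position: [447.1, -279.9, 177.7]
ee_rot: [1.0, -0.026, 0.0, 0.0]
contact_force: [0.8, 0.3, 0.4]
gripper_width: 55.4
grasp_force: 0.0
```

Request:
arm_command:
  rows:
    - [[0,0,0.2],[0,0,0]]
    - [[0,0,0.2],[0,0,0]]

```text
clock: 3.75
position: [442.8, -277.6, 122.8]
ee_rot: [1.0, -0.028, -0.007, -0.003]
contact_force: [-0.7, 0.3, -0.7]
gripper_width: 54.9
grasp_force: 0.0
```

```bash
python3 - <<'E'
from h import *
i=arm.camera_info('wrist');im,d=arm.get_image('wrist');cv2.imwrite('pics/w2.png',im)
report(im,d,i)
s=arm.read_state();print(s['position'],R.from_quat(s['ee_rot']).as_matrix()[:2,0])
move([447.7,-280.5,11],R.from_euler('z',-3,degrees=True)*R.from_quat([1,0,0,0]))
E
```

```text
wandY 3231 mean [ 447.31 -281.27   39.35] rect [ 437.74 -280.86   23.68  108.45   87.75] zmed 39.61611979964988
mat 20010 mean [ 462.27 -263.11    4.16] rect [ 447.19 -266.57   99.22  199.01   89.39] zmed 4.151311689370061
wandAll 6186 mean [ 458.45 -290.9    38.4 ] rect [ 455.91 -335.35  131.77  148.73   87.9 ] zmed 39.32570740689721
base 8276 mean [ 567.94 -159.24   12.15] rect [ 571.3  -154.17  110.25   41.89   80.76] zmed 12.257290415115662
[ 445.65 -278.25  126.53] [ 1.   -0.05]
shift [0.01 0.01 0.46] turn [-0.  0.  0.]
```

Request:
arm_command:
  rows:
    - [[0,0.004,0.2],[0,0,0]]
    - [[0,0.004,0.35],[0,0,0]]
    - [[0,0.004,0.467],[0,0,0]]
    - [[0,0.004,0.467],[0,0,0]]
    - [[0,0.004,0.467],[0,0,0]]

```text
clock: 4.3
position: [450.2, -279.5, 14.4]
ee_rot: [1.0, -0.024, 0.002, 0.001]
contact_force: [0.6, -1.1, 0.9]
gripper_width: 55.3
grasp_force: 0.0
```

Request:
arm_command:
  rows:
    - [[0,0,0],[0,0,0]]
    - [[0,0,0],[0,0,0]]
    - [[0,0,0],[0,0,0]]
    - [[0,0,0],[0,0,0]]
    - [[0,0,0],[0,0,0]]
  grip: 0

```text
clock: 4.8
position: [449.6, -279.8, 14.5]
ee_rot: [1.0, -0.025, 0.002, 0.001]
contact_force: [-0.1, 1.9, 7.7]
gripper_width: 23.4
grasp_force: 60.1
```

Request:
arm_command:
  rows:
    - [[0,0,-0.04],[0,0,0]]
    - [[0,0,-0.1],[0,0,0]]
    - [[0,0,-0.1],[0,0,0]]

```text
clock: 5.1
position: [449.2, -279.9, 39.5]
ee_rot: [1.0, -0.025, 0.002, 0.001]
contact_force: [0.5, 0.3, -1.1]
gripper_width: 23.4
grasp_force: 59.1
```

Request:
arm_command:
  rows:
    - [[-0.02,-0.06,-0.16],[0,0,0]]
    - [[-0.148,-0.553,-0.24],[0,0,0.039]]
    - [[-0.148,-0.553,-0.24],[0,0,0.039]]
    - [[-0.148,-0.553,-0.24],[0,0,0.039]]
    - [[-0.148,-0.553,-0.24],[0,0,0.039]]

```text
clock: 5.6
position: [416.9, -137.1, 97.8]
ee_rot: [0.996, -0.085, 0.0, -0.0]
contact_force: [0.4, 0.3, -1.3]
gripper_width: 23.0
grasp_force: 59.2
```

```bash
python3 - <<'E'
from h import *
move([404.9,-6.5,62.5],R.from_euler('z',-9.9,degrees=True)*R.from_quat([1,0,0,0]))
# station fit: front face direction from housing dark/base edges
for n in('top','side'):
    z=np.load(n+'0.npz');C=cloud(arm.camera_info(n),z['d'])
    r=R.from_euler('z',9.85,degrees=True).as_matrix();P=C@r.T   # station-aligned
    m=(C[...,2]>110)&(C[...,2]<128)&(C[...,0]>560)&(C[...,0]<720)&(C[...,1]>-90)&(C[...,1]<40)
    Q=P[m];print(n,'top xy range',np.percentile(Q[:,:2],[1,3,97,99],axis=0).ravel())
    m=(abs(C[...,2]-65)<40)&(C[...,0]>560)&(C[...,0]<620)&(C[...,1]>-80)&(C[...,1]<15)
    A=C[m];xs=P[m][:,0];k=xs<np.percentile(xs,5)+8;A=A[k];c=A.mean(0);nv=np.linalg.svd(A-c)[2][2];print(len(A),c,nv,np.degrees(np.arctan2(nv[1],nv[0])))
print(r@[585.2,-38,70])
E
```

```text
shift [-0.14 -0.51  0.14] turn [-0. -0.  0.]
top top xy range [585.12  26.32 586.27  27.73 680.43  97.98 682.42  99.43]
188 [586.54 -38.24  69.43] [-0.99  0.17 -0.  ] 170.2189200870067
side top xy range [585.2   29.3  585.97  31.91 680.57 102.16 683.04 102.9 ]
318 [589.52 -27.01  67.17] [ 0.98 -0.21  0.01] -12.125501612056425
[583.07  62.67  70.  ]
```

Request:
arm_command:
  rows:
    - [[-0.133,-0.509,0.141],[0,0,0.001]]
    - [[-0.133,-0.509,0.141],[0,0,0.001]]
    - [[-0.133,-0.509,0.141],[0,0,0.001]]
    - [[-0.133,-0.509,0.141],[0,0,0.001]]
    - [[-0.133,-0.509,0.141],[0,0,0.001]]

```text
clock: 6.1
position: [407.1, -8.0, 61.5]
ee_rot: [0.996, -0.087, -0.0, 0.0]
contact_force: [-0.4, -0.1, -0.2]
gripper_width: 23.2
grasp_force: 59.3
```

```bash
python3 - <<'E'
from h import *
s=arm.read_state();print(s['position'],R.from_quat(s['ee_rot']).as_euler('xyz',degrees=True))
V=[]
for n in('wrist','top','side'):
    i=arm.camera_info(n);im,d=arm.get_image(n);C=cloud(i,d);V.append(im)
    if n!='top':
        for q in('wand_nose','wand_center'): print(n,q,[(np.round(a['position']),round(a['score'],2),C[int(a['position'][1]),int(a['position'][0])]) for a in arm.spot_in(n,q)[:2]])
    b=[(300,520),(-80,55),(55,110)]
    y=C[seg(im,C,(20,100,60),(35,255,255),b)]
    if len(y)>8: print(n,'yellow',len(y),rect(y),'z med',np.median(y[:,2]))
    m=seg(im,C,(0,0,0),(180,255,255),[(455,520),(-60,20),(55,110)])
    k=C[m];print(n,'nose',len(k),k.mean(0) if len(k) else '',np.percentile(k,[2,98],axis=0).ravel() if len(k) else '')
    t=y[y[:,2]>np.median(y[:,2])-3] if len(y)>8 else []
    if len(t)>8: print('pitch slope',np.polyfit(t[:,0],t[:,2],1))
W=cv2.resize(V[0],(512,384));S=cv2.resize(V[2][120:300,200:400],None,fx=2.13,fy=2.13)[:384]
S=cv2.resize(V[2][130:274,215:323],(288,384));cv2.imwrite('pics/aim.png',np.hstack([W,S]))
E
```

```text
[407.09  -8.05  61.54] [179.97   0.04 -10.03]
wrist wand_nose [(array([259., 217.]), 0.65, array([438.41, -14.04,  89.76]))]
wrist wand_center [(array([260., 213.]), 0.65, array([439.49, -14.62,  89.51]))]
wrist yellow 8559 [408.84  -9.55  26.99  86.16  79.63] z med 86.8033306405353
wrist nose 4609 [472.27 -19.82  79.94] [455.74 -30.94  71.04 488.15  -9.27  84.79]
pitch slope [-0.01 91.53]
top yellow 60 [355.39  -2.56  23.88  26.07  88.88] z med 86.73738801311697
top nose 8 [485.69 -29.36  78.73] [482.9  -33.37  74.9  487.9  -23.84  80.69]
pitch slope [-0.02 94.46]
side wand_nose [(array([333., 224.]), 0.92, array([393.69,  -3.1 ,  88.94])), (array([294., 273.]), 0.17, array([463.64, 109.39,  33.16]))]
side wand_center [(array([330., 225.]), 0.9, array([403.04,  31.72, 123.47])), (array([245., 198.]), 0.62, array([602.78,  -8.69, 118.52]))]
side yellow 460 [399.13  -2.3   31.23 109.57  83.45] z med 78.22953691518217
side nose 159 [471.34 -14.92  74.84] [455.63 -27.99  59.4  490.07  -8.4   84.28]
pitch slope [-0.01 88.18]
```

View pics/aim.png

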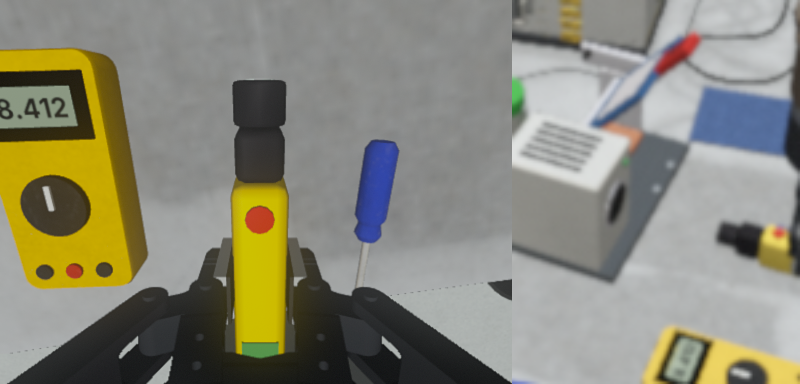

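The wrist view shows the wand straight in the grip, and the side view shows it level and facing the spot about 100 mm away. I make a small lateral and height correction, then hold.

Request:
arm_command:
  rows:
    - [[0,-0.01,-0.004],[0,0.003,0]]
    - [[0,-0.01,-0.004],[0,0.003,0]]
    - [[0,-0.01,-0.004],[0,0.003,0]]
    - [[0,-0.01,-0.004],[0,0.003,0]]
    - [[0,-0.01,-0.004],[0,0.003,0]]

```text
clock: 6.95
position: [407.6, -5.8, 62.8]
ee_rot: [0.996, -0.088, 0.005, 0.0]
contact_force: [-0.3, 0.7, -1.4]
gripper_width: 22.9
grasp_force: 59.3
```

```bash
python3 - <<'E'
from h import *
s=arm.read_state();print(s['position'],R.from_quat(s['ee_rot']).as_euler('xyz',degrees=True))
S=np.array([586.2,-37.3,70])
for n in('wrist',):
    i=arm.camera_info(n);im,d=arm.get_image(n);C=cloud(i,d)
    y=C[seg(im,C,(20,100,60),(35,255,255),[(300,520),(-80,55),(70,110)])];t=y[y[:,2]>np.median(y[:,2])-2]
    A=np.c_[t[:,:2],np.ones(len(t))];print('plane',np.linalg.lstsq(A,t[:,2],rcond=None)[0],np.median(t[:,2]))
    k=C[seg(im,C,(0,0,0),(180,255,255),[(450,520),(-60,20),(55,110)])]
    r=R.from_euler('z',9.85,degrees=True)
    for q in(t,k):
        L=r.apply(q-S);print(np.percentile(L,[1,50,99],axis=0))
        b=[ (a,np.mean(np.percentile(L[abs(L[:,0]-a)<4][:,1],[2,98]))) for a in np.arange(-210,-95,12) if (abs(L[:,0]-a)<4).sum()>20];print(np.array(b).T)
E
```

```text
[407.57  -5.8   62.84] [-180.     -0.54  -10.12]
plane [-0.01 -0.04 91.1 ] 88.29406003294612
[[-215.43  -12.27   16.35]
 [-175.66   -0.42   18.29]
 [-140.44   11.29   29.66]]
[[-210.   -198.   -186.   -174.   -162.   -150.   -138.  ]
 [  -0.19   -0.17   -0.25   -0.63   -0.13   -0.14   -0.17]]
[[-138.54  -10.39    1.99]
 [-117.33   -0.16   12.36]
 [ -99.2    10.06   16.85]]
[[-138.   -126.   -114.   -102.  ]
 [   0.13   -0.18   -0.22   -0.04]]
```

Aim is within 1 mm, and the nose is 99 mm from the face. Holding.

Request:
arm_command:
  rows:
    - [[0,0,0],[0,0,0]]
    - [[0,0,0],[0,0,0]]
    - [[0,0,0],[0,0,0]]
    - [[0,0,0],[0,0,0]]
    - [[0,0,0],[0,0,0]]

```text
clock: 7.5
position: [407.5, -5.9, 62.8]
ee_rot: [0.996, -0.088, 0.005, 0.0]
contact_force: [0.3, 0.4, -1.1]
gripper_width: 23.2
grasp_force: 59.3
```

Request:
arm_command:
  rows:
    - [[0,0,0],[0,0,0]]
    - [[0,0,0],[0,0,0]]
    - [[0,0,0],[0,0,0]]
    - [[0,0,0],[0,0,0]]
    - [[0,0,0],[0,0,0]]

```text
clock: 8.0
position: [407.6, -5.8, 62.8]
ee_rot: [0.996, -0.088, 0.005, 0.0]
contact_force: [-0.5, 0.8, -1.1]
gripper_width: 22.9
grasp_force: 59.3
```

Request:
arm_command:
  rows:
    - [[0,0,0],[0,0,0]]
    - [[0,0,0],[0,0,0]]
    - [[0,0,0],[0,0,0]]
    - [[0,0,0],[0,0,0]]
    - [[0,0,0],[0,0,0]]

```text
clock: 8.5
position: [407.5, -5.9, 62.8]
ee_rot: [0.996, -0.088, 0.005, 0.0]
contact_force: [-0.6, 0.5, -1.3]
gripper_width: 23.2
grasp_force: 59.3
```

Request:
arm_command:
  rows:
    - [[0,0,0],[0,0,0]]
    - [[0,0,0],[0,0,0]]
    - [[0,0,0],[0,0,0]]
    - [[0,0,0],[0,0,0]]
    - [[0,0,0],[0,0,0]]

```text
clock: 9.0
position: [407.6, -5.8, 62.8]
ee_rot: [0.996, -0.088, 0.005, 0.0]
contact_force: [-0.2, 1.1, -0.8]
gripper_width: 23.0
grasp_force: 59.3
```

Request:
arm_command:
  rows:
    - [[0,0,0],[0,0,0]]
    - [[0,0,0],[0,0,0]]
    - [[0,0,0],[0,0,0]]
    - [[0,0,0],[0,0,0]]
    - [[0,0,0],[0,0,0]]

```text
clock: 9.5
position: [407.5, -5.9, 62.8]
ee_rot: [0.996, -0.088, 0.005, 0.0]
contact_force: [-0.0, -0.5, -0.5]
gripper_width: 23.0
grasp_force: 59.3
```

Request:
arm_command:
  rows:
    - [[0,0,0],[0,0,0]]
    - [[0,0,0],[0,0,0]]
    - [[0,0,0],[0,0,0]]
    - [[0,0,0],[0,0,0]]
    - [[0,0,0],[0,0,0]]

```text
clock: 10.0
position: [407.6, -5.9, 62.8]
ee_rot: [0.996, -0.088, 0.005, 0.0]
contact_force: [-0.6, 1.0, -0.9]
gripper_width: 23.1
grasp_force: 59.3
```

```bash
python3 - <<'E'
from h import *
s=arm.read_state();print(s['position'],R.from_quat(s['ee_rot']).as_euler('xyz',degrees=True))
Q=R.from_euler('z',-0.7,degrees=True)*R.from_quat([1,0,0,0])
# wand centre in tool: +8.1 x ; wand centre -> mat centre (447.3,-266.4)
move([439.2,-266.3,115],Q);move([430,-140,115],Q)
E
```

```text
[407.55  -5.85  62.83] [180.    -0.54 -10.12]
shift [ 0.31  1.   -0.21] turn [ 0.   -0.   -0.05]
shift [ 0.18  0.51 -0.21] turn [ 0.   -0.   -0.05]
```

Request:
arm_command:
  rows:
    - [[0.05,0.15,-0.15],[0,0,0]]
    - [[0.18,0.51,-0.21],[0,-0.003,-0.052]]
    - [[0.18,0.51,-0.21],[0,-0.003,-0.052]]
    - [[0.18,0.51,-0.21],[0,-0.003,-0.052]]
    - [[0.18,0.51,-0.21],[0,-0.003,-0.052]]

```text
clock: 10.5
position: [429.0, -140.7, 115.8]
ee_rot: [1.0, -0.009, 0.0, 0.0]
contact_force: [-0.1, 0.9, -1.0]
gripper_width: 22.8
grasp_force: 59.5
```

Request:
arm_command:
  rows:
    - [[0.037,0.506,0.16],[0,0,0]]
    - [[0.037,0.506,0.16],[0,0,0]]
    - [[0.037,0.506,0.16],[0,0,0]]
    - [[0.037,0.506,0.16],[0,0,0]]
    - [[0.037,0.506,0.16],[0,0,0]]

```text
clock: 11.0
position: [435.8, -265.2, 74.9]
ee_rot: [1.0, -0.007, -0.001, -0.0]
contact_force: [-0.1, 0.7, -0.6]
gripper_width: 22.9
grasp_force: 59.6
```

```bash
python3 - <<'E'
from h import *
s=arm.read_state();print(s['position'],R.from_quat(s['ee_rot']).as_euler('xyz',degrees=True))
Q=R.from_euler('z',-0.7,degrees=True)*R.from_quat([1,0,0,0])
move([439.6,-266.3,15.5],Q)
i=arm.camera_info('wrist');im,d=arm.get_image('wrist');report(im,d,i);C=cloud(i,d)
for lo,hi in(((95,80,30),(125,255,255)),): 
    P=C[seg(im,C,lo,hi,[(330,600),(-400,-190),(-8,14)])];print(np.percentile(P,[.5,99.5],axis=0))
y=C[seg(im,C,(20,100,60),(35,255,255),[(300,560),(-330,-200),(70,110)])];k=C[seg(im,C,(0,0,0),(180,255,255),[(490,560),(-330,-200),(58,110)])]
t=y[y[:,2]>np.median(y[:,2])-2]
for q in(t,k): print(np.percentile(q,[1,50,99],axis=0))
E
```

```text
[ 435.81 -265.15   74.88] [-180.      0.14   -0.8 ]
shift [0.02 0.   0.24] turn [-0.  0. -0.]
mat 22505 mean [ 488.18 -267.8     4.18] rect [ 460.45 -266.89   99.34  173.42   89.2 ] zmed 4.18559934276513
wandAll 928 mean [ 428.94 -384.11   40.51] rect [ 429.65 -382.46   39.63    9.34   61.59] zmed 40.48774505154901
base 4412 mean [ 555.2  -171.81   11.88] rect [ 552.49 -161.97   22.04   92.83    0.92] zmed 12.107971272159347
[[ 387.06 -316.3     2.51]
 [ 546.16 -217.66    5.93]]
[[ 401.14 -277.34   98.25]
 [ 441.29 -265.77  100.24]
 [ 476.85 -254.29  107.02]]
[[ 490.33 -276.72   82.68]
 [ 504.77 -266.35   92.34]
 [ 518.15 -256.02   97.98]]
```

Request:
arm_command:
  rows:
    - [[0.016,0.003,0.13],[0,0,0]]
    - [[0.016,0.003,0.21],[0,0,0]]
    - [[0.016,0.003,0.236],[0,0,0]]
    - [[0.016,0.003,0.239],[0,0,0]]
    - [[0.016,0.003,0.239],[0,0,0]]

```text
clock: 11.55
position: [441.3, -266.2, 17.0]
ee_rot: [1.0, -0.006, 0.001, 0.001]
contact_force: [0.4, -0.4, -0.9]
gripper_width: 23.1
grasp_force: 59.6
```

Request:
arm_command:
  rows:
    - [[0,0,0],[0,0,0]]
    - [[0,0,0],[0,0,0]]
    - [[0,0,0],[0,0,0]]
    - [[0,0,0],[0,0,0]]
    - [[0,0,0],[0,0,0]]
  grip: 0.6

```text
clock: 12.05
position: [440.5, -266.8, 16.3]
ee_rot: [1.0, -0.007, 0.0, 0.0]
contact_force: [0.1, -0.0, 0.5]
gripper_width: 51.2
grasp_force: 0.0
```

Request:
arm_command:
  rows:
    - [[0,0,-0.15],[0,0,0]]
    - [[0,0,-0.35],[0,0,0]]
    - [[0,0,-0.55],[0,0,0]]
    - [[0,0,-0.75],[0,0,0]]
    - [[0,0,-0.9],[0,0,0]]

```text
clock: 12.55
position: [440.9, -266.9, 244.9]
ee_rot: [1.0, -0.007, 0.002, 0.001]
contact_force: [0.9, -1.4, 0.3]
gripper_width: 51.0
grasp_force: 0.0
```

```bash
python3 - <<'E'
from h import *
i=arm.camera_info('wrist');im,d=arm.get_image('wrist');report(im,d,i);cv2.imwrite('pics/w3.png',im)
# flap/tab fit in the station frame, using pic w1 (wrist), top and side
r=R.from_euler('z',9.85,degrees=True)
for n in('w1','top0','side0'):
    z=np.load(n+'.npz');c='wrist' if n=='w1' else n[:-1];i=arm.camera_info(c)
    if n=='w1': i['extrinsics']=z['E']
    C=cloud(i,z['d']);L=r.apply(C.reshape(-1,3)).reshape(C.shape)
    b=[(450,700),(-220,-60),(90,230)]
    m=seg(z['im'],C,(0,110,60),(10,255,255),b)|seg(z['im'],C,(170,110,60),(180,255,255),b)
    P=L[m];print(n,'tab',len(P));print(np.percentile(P,[1,5,50,95,99],axis=0))
    f=L[seg(z['im'],C,(95,80,30),(125,255,255),[(520,700),(-220,-80),(85,200)])]
    if len(f)>30:
        A=np.c_[f[:,2],f[:,1],np.ones(len(f))];co=np.linalg.lstsq(A,f[:,0],rcond=None)[0];print('flap x=az+by+c',co,np.degrees(np.arctan(co[0])),'res',np.std(A@co-f[:,0]));print(np.percentile(f,[1,50,99],axis=0))
E
```

```text
wandY 1518 mean [ 437.85 -267.19   39.32] rect [ 430.46 -266.87   23.28  107.96   89.91] zmed 39.5961396111654
mat 10259 mean [ 459.   -266.55    4.14] rect [ 447.75 -266.5    98.94  197.43   89.35] zmed 4.138517289211677
wandAll 2891 mean [ 453.38 -274.82   38.57] rect [ 502.53 -304.05  232.8   150.86   13.09] zmed 39.33827406407261
tab 3051 mean [ 550.36 -142.03  179.71] rect [ 566.72 -152.22   39.99   80.15   51.09] zmed 182.4940293888227
tabb 75 mean [ 563.05 -141.16  166.92] rect [ 559.82 -139.06   32.46   21.8    79.26] zmed 160.17652019332135
hfront 186 mean [581.42 -64.3   86.44] rect [581.72 -55.16  38.23   2.68  88.18] zmed 85.91016834784881
spot 66 mean [582.23 -47.73  67.61] rect [583.17 -42.78  28.03   1.1   79.6 ] zmed 68.1495529293575
base 4714 mean [ 572.6  -152.17   12.25] rect [ 567.99 -109.2    65.32  218.91    4.48] zmed 12.25816109253961
w1 tab 1230
[[551.03 -56.5  158.29]
 [552.56 -55.29 160.56]
 [567.37 -41.92 180.8 ]
 [584.27 -29.1  190.8 ]
 [585.9  -28.28 191.46]]
flap x=az+by+c [ -0.86  -0.   717.8 ] -40.633184461313455 res 1.0666849734289945
[[581.16 -93.41  85.51]
 [599.7  -37.68 137.92]
 [644.07   8.08 156.49]]
top0 tab 153
[[551.29 -59.05 157.99]
 [552.54 -56.67 160.95]
 [565.78 -44.68 183.23]
 [584.24 -31.31 191.84]
 [586.74 -30.48 193.61]]
flap x=az+by+c [ -0.87   0.   719.61] -40.96048697662188 res 1.8071941404455198
[[581.33 -95.34  85.99]
 [601.29 -42.21 136.89]
 [643.69   6.06 157.44]]
side0 tab 97
[[552.95 -52.38 157.83]
 [553.68 -50.83 161.06]
 [565.43 -30.55 180.48]
 [581.21 -26.78 189.86]
 [583.77 -26.45 190.69]]
flap x=az+by+c [ -0.87  -0.03 719.43] -41.04428001045601 res 1.1964966000001684
[[582.94 -30.9   94.83]
 [594.7    2.51 143.  ]
 [637.09   9.92 155.56]]
```

View pics/w3.png

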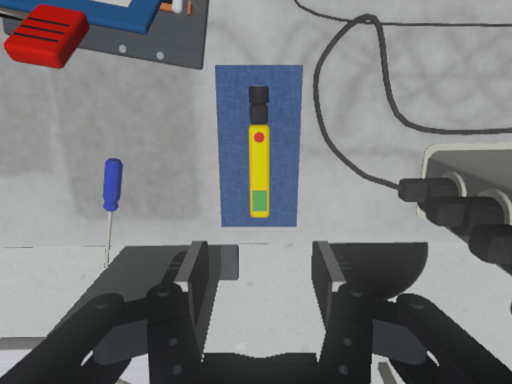

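The wand lies upright at mat centre, within 3 mm. Now the tab approach.

```bash
cat >> h.py <<'E'
ST=R.from_euler('z',-9.85,degrees=True)
def flap_pose(a,rad,H=(650.,-43.,75.)):   # a lean (deg) towards robot, rad = TCP distance from hinge
    s,c=np.sin(np.radians(a)),np.cos(np.radians(a))
    p=np.array(H)+rad*np.array([-s,0,c])
    M=np.array([[0,-c,s],[-1,0,0],[0,-s,-c]])
    return ST.apply(p),ST*R.from_matrix(M)
E
python3 - <<'E'
from h import *
p,q=flap_pose(40.1,236);print(p);move(p,q)
E
```

```text
[ 483.29 -127.56  255.52]
shift [ 0.15 -0.57 -0.02] turn [0.16 0.19 0.53]
```

Request:
arm_command:
  rows:
    - [[0,-0.3,-0.2],[0.16,0.19,0.53]]
    - [[0,-0.3,-0.2],[0.16,0.19,0.53]]
    - [[0,-0.3,-0.2],[0.16,0.19,0.53]]
    - [[0,-0.3,-0.2],[0.16,0.19,0.53]]
    - [[0,-0.3,-0.2],[0.16,0.19,0.53]]
  grip: 0.5

```text
clock: 13.1
position: [441.4, -191.3, 291.2]
ee_rot: [0.927, -0.34, 0.121, -0.1]
contact_force: [0.4, -0.4, -0.1]
gripper_width: 42.5
grasp_force: 0.0
```

```bash
sed -i 's/precision=2/precision=4/' h.py; python3 - <<'E'
from h import *
s=arm.read_state();print(s['position'],s['joints'])
p,q=flap_pose(40.1,236);move(p,q)
E
```

```text
[ 441.4435 -191.2653  291.1595] [-0.1743 -0.0127 -0.3102 -0.1815 -1.0044  1.1183]
shift [-0.0655 -0.2541  0.2107] turn [0.098  0.1116 0.3081]
```

Request:
arm_command:
  rows:
    - [[-0.065,-0.254,0.211],[0.098,0.112,0.308]]
    - [[-0.065,-0.254,0.211],[0.098,0.112,0.308]]
    - [[-0.065,-0.254,0.211],[0.098,0.112,0.308]]
    - [[-0.065,-0.254,0.211],[0.098,0.112,0.308]]
    - [[-0.065,-0.254,0.211],[0.098,0.112,0.308]]

```text
clock: 13.6
position: [482.4, -128.6, 254.6]
ee_rot: [0.748, -0.601, 0.218, -0.18]
contact_force: [0.1, -1.1, -0.2]
gripper_width: 42.6
grasp_force: 0.0
```

```bash
python3 - <<'E'
from h import *
s=arm.read_state();print(s['position'],s['joints'])
p,q=flap_pose(40.1,236);move(p,q)
E
```

```text
[ 482.4215 -128.6048  254.5896] [ 0.0899 -0.0948 -0.6775  0.1034 -0.4177  0.0446]
shift [-0.0031 -0.0057 -0.0012] turn [0.0364 0.039  0.1121]
```

Request:
arm_command:
  rows:
    - [[-0.003,-0.006,-0.001],[0.0364,0.039,0.112]]
    - [[-0.003,-0.006,-0.001],[0.0364,0.039,0.112]]
    - [[-0.003,-0.006,-0.001],[0.0364,0.039,0.112]]
    - [[-0.003,-0.006,-0.001],[0.0364,0.039,0.112]]
    - [[-0.003,-0.006,-0.001],[0.0364,0.039,0.112]]

```text
clock: 14.1
position: [480.5, -128.7, 269.4]
ee_rot: [-0.609, 0.72, -0.254, 0.215]
contact_force: [4.0, 4.0, 0.2]
gripper_width: 42.6
grasp_force: 0.0
```

```bash
python3 - <<'E'
from h import *
s=arm.read_state();print(s['position'],s['joints'],s['clock'])
p,q=flap_pose(40.1,236);move(p,q);p,q=flap_pose(40.1,111);move(p,q)
im,d=arm.get_image('wrist');cv2.imwrite('pics/w4.png',im)
E
```

```text
[ 480.5187 -128.7085  269.4092] [ 0.0253 -0.1547 -0.9512  0.852  -0.1594 -0.997 ] 14.1
shift [-0.0063  0.0269  0.0496] turn [0.007  0.0011 0.0009]
shift [-0.0046  0.0159  0.5495] turn [0.007  0.0011 0.0009]
```

View pics/w4.png

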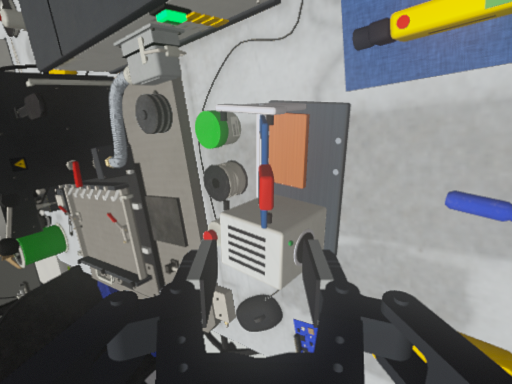

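The view shows the arm at its wrist limit (j5 ≈ -0.16) with this steep tilt. The tab is at (265, 185). I'll grip across the width instead, with a steeper tool at 25° tilt.

Request:
arm_command:
  rows:
    - [[0,0,0],[-0.04,0,0]]
    - [[0,0,0],[-0.11,0,0]]
    - [[0,0,0],[-0.14,0,0]]
    - [[0,0,0],[-0.14,0,0]]

```text
clock: 14.55
position: [481.1, -126.0, 270.6]
ee_rot: [-0.644, 0.756, -0.09, 0.08]
contact_force: [1.1, -1.1, 0.5]
gripper_width: 42.7
grasp_force: 0.0
```

```bash
cat >> h.py <<'E'
def wpose(a,rho,t,H=(650.,-43.,75.),back=0):
    s,c=np.sin(np.radians(a)),np.cos(np.radians(a));S,K=np.sin(np.radians(t)),np.cos(np.radians(t))
    p=np.array(H)+rho*np.array([-s,0,c])+(19-back)*np.array([S,0,-K])
    return ST.apply(p),ST*R.from_matrix(np.array([[K,0,S],[0,-1,0],[S,0,-K]]))
E
python3 - <<'E'
from h import *
s=arm.read_state();print(s['position'],s['joints'],s['clock'])
p,q=wpose(40.1,132,25,back=110);print(p);move(p,q)
E
```

```text
[ 481.0738 -125.9888  270.6496] [ 0.1076  0.0136 -0.4185  0.0751 -0.9056 -0.3067] 14.55
[ 511.4    -132.4371  258.4436]
shift [ 0.0065 -0.1086  0.077 ] turn [ 0.0465  0.0507 -0.4949]
```

Request:
arm_command:
  rows:
    - [[0,0,0],[0.047,0.051,-0.495]]
    - [[0,0,0],[0.047,0.051,-0.495]]
    - [[0,0,0],[0.047,0.051,-0.495]]
    - [[0,0,0],[0.047,0.051,-0.495]]
    - [[0,0,0],[0.047,0.051,-0.495]]
  grip: 0.75

```text
clock: 15.05
position: [481.3, -128.4, 269.4]
ee_rot: [0.867, -0.468, 0.166, -0.033]
contact_force: [-0.3, -0.3, 0.2]
gripper_width: 64.0
grasp_force: 0.0
```

```bash
python3 - <<'E'
from h import *
s=arm.read_state();print(s['position'],s['joints'],s['clock'])
p,q=wpose(40.1,132,25,back=110);print(p);move(p,q)
E
```

```text
[ 481.3224 -128.4248  269.431 ] [ 0.151  -0.0321 -0.5377  0.21   -0.7676  0.2995] 15.05
[ 511.4    -132.4371  258.4436]
shift [ 0.0628 -0.0781  0.0814] turn [ 0.0253  0.0242 -0.2574]
```

Request:
arm_command:
  rows:
    - [[0.063,-0.078,0.081],[0.025,0.024,-0.257]]
    - [[0.063,-0.078,0.081],[0.025,0.024,-0.257]]
    - [[0.063,-0.078,0.081],[0.025,0.024,-0.257]]
    - [[0.063,-0.078,0.081],[0.025,0.024,-0.257]]
    - [[0.063,-0.078,0.081],[0.025,0.024,-0.257]]

```text
clock: 15.55
position: [511.2, -132.9, 258.4]
ee_rot: [0.97, -0.117, 0.212, 0.015]
contact_force: [0.8, -0.1, 0.3]
gripper_width: 64.3
grasp_force: 0.0
```

```bash
python3 - <<'E'
from h import *
s=arm.read_state();print(s['position'],s['joints'],s['clock'])
p,q=wpose(40.1,132,25,back=110);print(p);move(p,q)
E
```

```text
[ 511.2005 -132.8561  258.4313] [ 0.121  -0.0027 -0.5695  0.2252 -0.605   1.051 ] 15.55
[ 511.4    -132.4371  258.4436]
shift [ 0.0004 -0.0018  0.0002] turn [ 0.0024  0.0022 -0.0209]
```

Request:
arm_command:
  rows:
    - [[0,-0.002,0],[0.0024,0.0022,-0.021]]
    - [[0,-0.002,0.1],[0.0024,0.0022,-0.021]]
    - [[0,-0.002,0.18],[0.0024,0.0022,-0.021]]
    - [[0,-0.002,0.18],[0.0024,0.0022,-0.021]]
    - [[0,-0.002,0.18],[0.0024,0.0022,-0.021]]

```text
clock: 16.05
position: [529.9, -136.3, 218.1]
ee_rot: [0.972, -0.087, 0.215, 0.019]
contact_force: [0.4, 0.3, 0.4]
gripper_width: 64.5
grasp_force: 0.0
```

```bash
cat > tab.py <<'E'
from h import *
s=arm.read_state();print(s['position'],s['joints'],s['clock'],s['contact_force'])
for n in ('wrist','top','side'):
    i=arm.camera_info(n);im,d=arm.get_image(n);C=cloud(i,d);L=ST.inv().apply(C.reshape(-1,3)).reshape(C.shape)
    b=[(480,720),(-220,-60),(90,235)]
    m=seg(im,C,(0,110,60),(10,255,255),b)|seg(im,C,(170,110,60),(180,255,255),b);P=L[m]
    print(n,len(P));
    if len(P)>10: print(np.percentile(P,[2,50,98],axis=0))
    f=L[seg(im,C,(95,80,30),(125,255,255),[(520,720),(-220,-80),(90,215)])]
    if len(f)>40:
        A=np.c_[f[:,2]-75,np.ones(len(f))];co=np.linalg.lstsq(A,f[:,0],rcond=None)[0];print('flap',len(f),'lean',-np.degrees(np.arctan(co[0])),'x at hinge',co[1],'yz',np.percentile(f,[2,98],axis=0))
    if n=='wrist': cv2.imwrite('pics/tab%.0f.png'%(s['clock']*100),im)
E
python3 - <<'E'
import tab
from h import *
p,q=wpose(40.1,132,25);print(ST.inv().apply(arm.read_state()['position']));move(p,q)
E
ls pics
```

```text
[ 529.8707 -136.323   218.0708] [ 0.1008  0.0721 -0.6137  0.2537 -0.4768  1.0896] 16.05 [0.4075 0.2836 0.3832]
wrist 2204
[[551.4317 -57.3395 160.1061]
 [565.6952 -43.2603 183.5616]
 [585.0456 -29.4089 191.31  ]]
flap 3669 lean 40.87143240790612 x at hinge 654.0527367963546 yz [[581.0278 -93.1415  91.2737]
 [639.5047   6.6286 156.2286]]
top 113
[[556.0181 -59.0575 157.7356]
 [571.4732 -42.5974 176.848 ]
 [586.3507 -30.3831 190.5286]]
flap 340 lean 41.07088358583883 x at hinge 654.7574253736383 yz [[581.6568 -95.1118  91.4058]
 [640.1418   5.6029 157.1073]]
side 97
[[552.1176 -52.5116 160.0068]
 [565.2287 -30.6755 180.2104]
 [583.4393 -26.0596 190.5458]]
flap 71 lean 40.581274212209244 x at hinge 653.2903937806884 yz [[583.2362 -32.9763  97.1205]
 [635.0615   9.7959 155.63  ]]
[545.7975 -43.5054 219.4859]
shift [-0.0047 -0.0022  0.2662] turn [ 0.0003 -0.0008 -0.0022]
aim.png
s.png
side0.png
t.png
tab1605.png
top0.png
w1.png
w2.png
w3.png
w4.png
```

```bash
sed -i 's/-43\.,75/-43.4,75/g' h.py; python3 - <<'E'
from h import *
p,q=wpose(40.1,133,17,back=60);move(p,q)
p,q=wpose(40.1,133,17,back=0);move(p,q)
E
```

```text
shift [ 0.0177 -0.0006  0.024 ] turn [ 0.0001 -0.0452 -0.0022]
shift [-0.0163 -0.0005  0.2615] turn [ 0.0001 -0.0452 -0.0022]
```

View pics/tab1605.png

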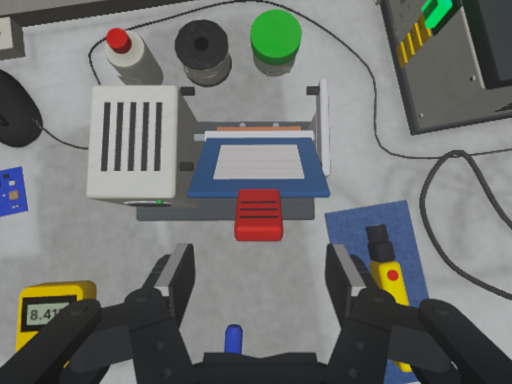

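The tab at (259, 215) is centred between the fingers (midpoint about 260). Advancing.

Request:
arm_command:
  rows:
    - [[0.018,0,0.024],[0,-0.045,-0.002]]
    - [[0.018,0,0.024],[0,-0.045,-0.002]]
    - [[0.002,0,0.13],[0,-0.045,-0.002]]
    - [[-0.01,0,0.215],[0,-0.045,-0.002]]
    - [[-0.016,0,0.26],[0,-0.045,-0.002]]

```text
clock: 16.7
position: [553.6, -140.5, 157.0]
ee_rot: [0.985, -0.086, 0.147, 0.013]
contact_force: [0.3, -0.3, 0.4]
gripper_width: 64.2
grasp_force: 0.0
```

Request:
arm_command:
  rows:
    - [[0,0,0],[0,0,0]]
    - [[0,0,0],[0,0,0]]
    - [[0,0,0],[0,0,0]]
  grip: 0.42

```text
clock: 17.0
position: [554.1, -140.5, 159.2]
ee_rot: [0.985, -0.085, 0.148, 0.013]
contact_force: [-0.8, 1.8, 0.3]
gripper_width: 35.7
grasp_force: 0.0
```

```bash
python3 - <<'E'
from h import *
s=arm.read_state();print(s['position'],s['joints'],s['clock'],s['contact_force'],s['gripper_width'])
p,q=wpose(40.1,133,17);move(p,q)
im,d=arm.get_image('wrist');cv2.imwrite('pics/w5.png',im)
E
```

```text
[ 554.0908 -140.5197  159.2183] [ 0.0711  0.2326 -0.5018  0.1366 -0.5508  1.2206] 17.0 [-0.7672  1.8244  0.2841] 35.738580350286455
shift [-0.0011 -0.001   0.0024] turn [ 0.0002 -0.0005 -0.0003]
```

View pics/w5.png

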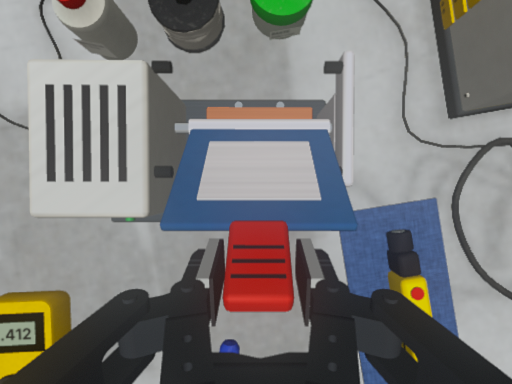

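Both pads straddle the tab (left gap about 4 px, right about 5 px). Closing.

Request:
arm_command:
  rows:
    - [[0,-0.0015,0],[0,0,0]]
    - [[0,-0.0015,0],[0,0,0]]
    - [[0,-0.0015,0],[0,0,0]]
    - [[0,-0.0015,0],[0,0,0]]
    - [[0,-0.0015,0],[0,0,0]]
  grip: 0

```text
clock: 17.55
position: [554.0, -139.9, 159.2]
ee_rot: [0.985, -0.085, 0.148, 0.013]
contact_force: [-3.1, 3.3, 5.5]
gripper_width: 29.3
grasp_force: 59.9
```

```bash
cat > swing.py <<'E'
from h import *
# path relative to current pose: rotate about the hinge axis by steps (deg), tool turning with the flap
import sys
s=arm.read_state();print(s['position'],s['joints'],s['clock'],s['contact_force'],s['wrist_torque'],s['gripper_width'])
H=ST.apply(np.array([650.2,-43.4,75]));ax=ST.apply([0,1,0]);r0=R.from_quat(s['ee_rot'])
for a in map(float,sys.argv[1:]):
    Q=R.from_rotvec(ax*np.radians(a));p=H+Q.apply(s['position']-H)
    print(a,np.round(r0.inv().apply(p-s['position'])/250,4),np.round((r0.inv()*Q*r0).as_rotvec()/np.pi,4),p)
E
python3 swing.py 2.5 5 7.5 10 12.5
```

```text
[ 553.9994 -139.8644  159.1941] [ 0.0724  0.2323 -0.5022  0.1367 -0.551   1.2194] 17.55 [-3.0848  3.3343  5.4929] [0.9376 0.9032 0.2721] 29.300309201240164
2.5 [ 0.0184 -0.     -0.0087] [-0.     -0.0139 -0.    ] [ 557.6932 -140.5058  162.6227]
5.0 [ 0.0371 -0.     -0.0166] [-0.     -0.0278 -0.    ] [ 561.5308 -141.1721  165.8846]
7.5 [ 0.0561 -0.     -0.0237] [-0.     -0.0417 -0.    ] [ 565.505  -141.8621  168.9734]
10.0 [ 0.0755 -0.     -0.0299] [-0.     -0.0556 -0.    ] [ 569.6081 -142.5746  171.8833]
12.5 [ 0.0951 -0.0001 -0.0353] [-0.0001 -0.0694 -0.    ] [ 573.8324 -143.308   174.6089]
```

Request:
arm_command:
  rows:
    - [[0.0184,0,-0.0087],[0,-0.0139,0]]
    - [[0.0371,0,-0.0166],[0,-0.0278,0]]
    - [[0.0561,0,-0.0237],[0,-0.0417,0]]
    - [[0.0755,0,-0.0299],[0,-0.0556,0]]
    - [[0.0951,0,-0.0353],[0,-0.0694,0]]

```text
clock: 18.05
position: [573.9, -143.3, 174.5]
ee_rot: [0.996, -0.086, 0.039, 0.003]
contact_force: [-0.9, 1.0, 2.5]
gripper_width: 29.6
grasp_force: 61.4
```

Request:
arm_command:
  rows:
    - [[0.0184,0,-0.0087],[0,-0.0139,0]]
    - [[0.0371,0,-0.0166],[0,-0.0278,0]]
    - [[0.0561,0,-0.0237],[0,-0.0417,0]]
    - [[0.0755,0,-0.0299],[0,-0.0556,0]]
    - [[0.0951,0,-0.0353],[0,-0.0694,0]]

```text
clock: 18.55
position: [596.5, -147.3, 185.0]
ee_rot: [0.994, -0.086, -0.07, -0.006]
contact_force: [-1.0, 1.8, 2.7]
gripper_width: 29.6
grasp_force: 61.4
```

```bash
python3 swing.py 12; python3 tab.py
```

```text
[ 596.5434 -147.3046  185.0299] [ 0.0083  0.4719  0.0306 -0.0264 -1.2681  1.3993] 18.55 [-1.0268  1.8132  2.7408] [ 0.5956  0.0031 -0.0864] 29.577237427653255
12.0 [ 0.0908 -0.0001 -0.0344] [-0.0001 -0.0667  0.    ] [ 619.8847 -151.3573  190.3704]
[ 596.5434 -147.3046  185.0299] [ 0.0083  0.4719  0.0306 -0.0264 -1.2681  1.3993] 18.55 [-1.0268  1.8132  2.7408]
wrist 5429
[[608.8373 -57.8505 178.6223]
 [620.1301 -44.0415 205.8918]
 [627.4455 -29.8183 219.1977]]
flap 8881 lean 15.433143186361098 x at hinge 652.5149291145233 yz [[621.6476 -93.442   91.7955]
 [647.6347   6.0013 176.1257]]
top 75
[[606.0479 -59.243  192.9702]
 [612.3084 -46.3117 217.4973]
 [620.1307 -31.386  222.0649]]
flap 43 lean 12.47102584072997 x at hinge 645.1373207371206 yz [[619.7214 -94.4294 115.0588]
 [636.1371   4.0522 182.8791]]
side 45
[[606.9442 -59.1414 201.0572]
 [609.7935 -47.394  217.1574]
 [619.8711 -19.5537 234.1579]]
flap 62 lean 13.331491829377004 x at hinge 645.9165034097981 yz [[620.9455 -26.8406 106.0854]
 [638.376    9.8708 175.9974]]
```

Request:
arm_command:
  rows:
    - [[0.0184,0,-0.0087],[0,-0.0139,0]]
    - [[0.0371,0,-0.0166],[0,-0.0278,0]]
    - [[0.0561,0,-0.0237],[0,-0.0417,0]]
    - [[0.0755,0,-0.0299],[0,-0.0556,0]]
    - [[0.0951,0,-0.0353],[0,-0.0694,0]]

```text
clock: 19.2
position: [620.9, -151.6, 190.3]
ee_rot: [0.98, -0.085, -0.178, -0.015]
contact_force: [0.3, 2.2, 3.5]
gripper_width: 28.8
grasp_force: 63.9
```

Request:
arm_command:
  rows:
    - [[0,0,0],[0,0,0]]
    - [[0,0,0],[0,0,0]]
    - [[0,0,0],[0,0,0]]

```text
clock: 19.5
position: [620.8, -151.6, 190.3]
ee_rot: [0.98, -0.085, -0.177, -0.015]
contact_force: [-0.3, 1.8, 5.2]
gripper_width: 28.9
grasp_force: 64.1
```

```bash
python3 swing.py 1 1.5 2 2.5 3; python3 tab.py
```

```text
[ 620.7943 -151.5816  190.2776] [-0.0136  0.6261  0.2855 -0.0552 -1.5835  1.4207] 19.5 [-0.3116  1.7871  5.1802] [ 0.7344 -0.1421 -0.2496] 28.90250543806068
1.0 [ 0.0073 -0.     -0.0036] [-0.     -0.0056 -0.    ] [ 622.7784 -151.9261  190.4804]
1.5 [ 0.0109 -0.     -0.0053] [-0.     -0.0083 -0.    ] [ 623.7717 -152.0985  190.5686]
2.0 [ 0.0146 -0.     -0.007 ] [-0.     -0.0111 -0.    ] [ 624.7657 -152.2711  190.648 ]
2.5 [ 0.0183 -0.     -0.0087] [-0.     -0.0139 -0.    ] [ 625.7604 -152.4438  190.7186]
3.0 [ 0.022  -0.     -0.0104] [-0.     -0.0167 -0.    ] [ 626.7556 -152.6166  190.7804]
[ 620.7943 -151.5816  190.2776] [-0.0136  0.6261  0.2855 -0.0552 -1.5835  1.4207] 19.5 [-0.3116  1.7871  5.1802]
wrist 5396
[[640.4052 -57.9223 180.8378]
 [649.0014 -44.1572 209.0766]
 [650.689  -30.0398 223.4863]]
flap 8729 lean 2.996887462797974 x at hinge 652.3921458133611 yz [[643.7294 -93.5392  91.8132]
 [651.4756   5.7709 179.2497]]
top 82
[[636.9436 -59.7496 184.2274]
 [640.7388 -45.0527 221.6727]
 [647.0565 -31.2058 226.7058]]
flap 111 lean 1.9743551921116198 x at hinge 646.5016286511782 yz [[637.881  -95.1602  91.5793]
 [646.7817   3.9937 196.5646]]
side 59
[[637.4951 -59.6864 184.2015]
 [639.2909 -48.4762 220.3354]
 [654.379  -27.7206 225.1654]]
flap 127 lean 2.337243167081929 x at hinge 647.2275430232834 yz [[641.9472 -80.2224  96.5377]
 [646.6389   9.166  179.5282]]
```

Request:
arm_command:
  rows:
    - [[0.0073,0,-0.0036],[0,-0.0056,0]]
    - [[0.0146,0,-0.007],[0,-0.0111,0]]
    - [[0.0183,0,-0.0087],[0,-0.0139,0]]
    - [[0.0183,0,-0.0087],[0,-0.0139,0]]
    - [[0.0183,0,-0.0087],[0,-0.0139,0]]

```text
clock: 20.15
position: [625.9, -152.5, 190.7]
ee_rot: [0.976, -0.084, -0.199, -0.017]
contact_force: [-0.6, 3.6, 7.5]
gripper_width: 29.0
grasp_force: 64.3
```

```bash
python3 swing.py 1; python3 tab.py; python3 - <<'E'
from h import *
im,d=arm.get_image('side');S=cv2.resize(im[110:230,200:330],(560,517),interpolation=cv2.INTER_CUBIC);cv2.imwrite('pics/end.png',S)
E
```

```text
[ 625.9213 -152.5041  190.6836] [-0.0173  0.6601  0.3392 -0.0602 -1.6477  1.4229] 20.15 [-0.569   3.5881  7.4641] [ 0.9567 -0.0313 -0.3416] 28.96449536846438
1.0 [ 0.0073 -0.     -0.0036] [-0.     -0.0056 -0.    ] [ 627.9116 -152.8497  190.7954]
[ 625.9213 -152.5041  190.6836] [-0.0173  0.6601  0.3392 -0.0602 -1.6477  1.4229] 20.15 [-0.569   3.5881  7.4641]
wrist 5372
[[647.1263 -57.879  180.5867]
 [654.8469 -44.1862 208.923 ]
 [656.0807 -30.0657 223.5548]]
flap 8636 lean 0.40117173317099863 x at hinge 652.3613744615752 yz [[648.5266 -93.584   92.0636]
 [652.9148   5.7343 179.3528]]
top 88
[[642.7306 -59.0335 183.1254]
 [646.3649 -46.0769 222.0616]
 [653.4225 -31.4925 227.4359]]
flap 120 lean -0.5541371205235884 x at hinge 646.5969903621287 yz [[645.3837 -95.0777  91.7978]
 [650.8157   3.9973 181.606 ]]
side 60
[[643.3171 -58.8714 182.9284]
 [645.6342 -48.054  220.0068]
 [660.577  -28.7625 224.4729]]
flap 151 lean -0.0682155994936912 x at hinge 647.3743466491541 yz [[642.3948 -83.3287  92.0608]
 [650.7625   9.1814 191.5702]]
```

View pics/end.png

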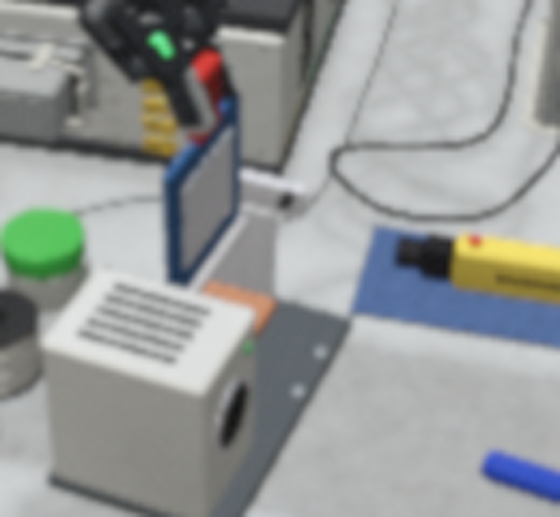

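The flap is upright, with lean 0 ± 0.5° across three cameras, and the tab is gripped. The wand is on its mat. I let it settle, then hand in.

Request:
arm_command:
  rows:
    - [[0,0,0],[0,0,0]]
    - [[0,0,0],[0,0,0]]
    - [[0,0,0],[0,0,0]]
    - [[0,0,0],[0,0,0]]
    - [[0,0,0],[0,0,0]]

```text
clock: 20.85
position: [625.9, -152.5, 190.7]
ee_rot: [0.976, -0.085, -0.199, -0.017]
contact_force: [0.4, 3.7, 6.1]
gripper_width: 29.1
grasp_force: 64.3
```

```bash
python3 -c "
from bench import arm
print(arm.read_state()['position'],arm.job_done())"
```

```text
the job is handed in; nothing more can be done
[ 625.86325907 -152.51124322  190.68190545] None
```

Job handed in at about 21 s: the wand was held on the spot for about 3 s from 99 mm and laid back within 3 mm of the mat's middle, then the flap was swung upright (within about 0.5°) and is still gripped by its tab; no verdict was returned.

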